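# Space and press a facade panel in the glue-up jig

## Task

A white facade panel lies raised on the sprung platen of the plywood glue-up jig, between two wooden side cheeks that leave a narrow gap on one side and a wide one on the other. Stand the wooden spacer with the grip tab fully down on the jig's base in the gap that is wide enough for it, lengthwise between panel and cheek with its ends inside the gap, and let go of it; then press the panel down with the fingertips until its top is flush with the cheeks. Finish while still holding the panel pressed down, without lifting the panel off its platen or disturbing the other things on the table.

Things in the scene. Friction and masses are not known exactly. Their poses are not given: they have to be found in the camera images.
- jig: fixed plywood base board of the glue-up jig, 150 (x) x 230 (y) x 10 mm, lying flat on the table. Origin: centre of its underside, on the table; its x axis runs along the gaps, its y axis across them; z up. Its top, 10 mm above the table, is the floor of the gaps
- cheek_thin: fixed wooden cheek on the jig's base, 100 (jig x) x 20 (jig y) x 30 mm high, top 40 mm above the table. Origin: centre of its underside, 10 mm above the table, 81 mm from the jig's centre on its +y or -y side (the cheeks change sides). The gap between it and the panel is the wide one: 26 mm (within 1.5 mm), its middle 58 mm from the jig's centre, 23 mm from this cheek's centre
- cheek_thick: fixed wooden cheek across from the thin one, 100 x 48 x 30 mm, its top 40 mm above the table. Origin: centre of its underside, 81 mm from the jig's centre. The gap between it and the panel is only 12 mm: too narrow for the spacer
- panel: loose white facade panel, 100 (jig x) x 90 (jig y) x 15 mm, about 0.12 kg, over the jig's centre. Origin: centre of its underside (top 15 mm above it). A 5 mm deep rim under it fits loosely (1.5 mm) over the sprung platen, which keeps it in place. At the start its top is 48 mm above the table, 8 mm above the cheeks; pressed flush it is 40 mm above the table
- platen (a joint): downward travel of the sprung platen (aluminium, under the panel): 0 up, as it starts; 0.008 m on its stop, where the panel is flush with the cheeks. The springs push back with about 4.8 N at the top and 9.6 N at the stop, less the weight of platen and panel (about 3 N); it comes up again when let go
- spacer: loose light-wood spacer like an upside-down T, standing on the table: body 70 long (x) x 20 thick (y) x 30 mm high, and in its middle an upright grip tab 30 (x) x 20 (y) mm from 30 to 70 mm height. About 0.07 kg. Origin: centre of its underside. It is the same either way round; standing in the gap its tab's top is 80 mm above the table
- spray_can: bystander: standing spray can, diameter 52, height 150 mm; origin centre of underside
- glue_bottle: bystander: standing white glue bottle, diameter 40, height 110 mm; origin centre of underside
- tape_roll: bystander: roll of paper tape lying flat, diameter 90, height 24 mm; origin centre of underside
- marker: bystander: black marker lying on the table, 130 x 14 x 16 mm, long along its x; origin centre of underside
- steel_weight: bystander: steel block 40 x 40 x 50 mm high; origin centre of underside
- offcut: bystander: plywood offcut lying flat, 70 x 45 x 18 mm; origin centre of underside
- pen_cup: bystander: empty grey pen cup, diameter 72, height 100 mm; origin centre of underside
Things that resemble listed ones, but are neither listed nor needed, are in the scene too. What is shaped like the spacer but blue is not meant. There is more than one size of the panel; the job needs the smaller.

How it is judged:
By the outcome, as a careful person would: the job done as asked, in the order asked, and still so for the second after the job is handed in, while the arm keeps its last pose, push and grip.
It also fails if it takes over 48 s, if anything falls off the work surface, if the arm or the gripper's body presses on something with over 40 N, if the wrist force passes 120 N, or if a joint passes its speed limit or range.

## Robot

A 7-joint arm with a two-finger parallel gripper is mounted at the origin on the work surface. World frame = base frame: x ahead of the robot, y to its left, z up, the work surface at z = 0. Lengths are in mm, angles in rad, forces in N, time in s.
With the tool pointing down it reaches from about 400 to 875 mm from the base axis. Payload 4.4 kg.
Tool frame: the origin (TCP) lies at the very end of the fingers, on their centre line; the grasp point (between the pads) lies 19 mm behind it; z points along the fingers, y is the line along which they close (so a half turn about z gives the same grasp; the last joint's range is limited). The gripper opens to 85 mm and grips with 20 to 120 N. Pads are 22 mm wide; open, the fingers measure 114 mm over their backs; the gripper's body (76 mm by 85 mm) begins 54 mm behind the grasp point. The pads swing forward as they close: fully open they stand 13 mm farther back than shut.
Start: joints at [1.189, 0.628, 0.038, 1.517, -0.027, 0.996, -0.02], TCP at [201.903, -617.862, 231.313] pointing down, gripper open.
Joint ranges: [-3.06, 3.06], [-0.37, 2.12], [-1.25, 1.32], [0.18, 2.47], [-1.1, 4.24], [0.23, 1.98], [-2.94, 2.94]. Speed limits (rad/s): [2.57, 2.57, 3.14, 3.14, 3.14, 3.14, 3.14].

## Interface

Orientations are given as [roll, pitch, yaw] about the fixed x, y, z axes, in that order (R = Rz(yaw) Ry(pitch) Rx(roll)).
In Python, from cell import read_state, get_image, camera_params, finish_job gives the robot as it stands.
- The arm moves only by the tool arm_command, never from a script. Its argument "deltas" is a list of rows, each an object of numbers: "dx", "dy", "dz": the shift along the world's x, y, z in m; "yaw": the turn about the world's z in degrees; "jaw": the opening, from 0 (shut) to 1 (fully open). A call has 1 to 20 rows; each row is the pose to reach, as a shift and turn from the pose commanded when the call began; what a row does not reach only later rows make up. A row lasts 1/10 s, in which the tool goes at most 50 mm and 8.59 degrees, less where a joint would pass 70% of its speed; a pose out of reach is approached as far as the arm can. A call with a gripper value outside its range is refused whole. The fingers move at their own pace and stop on an object; the grip force is fixed at half the most. Time passes only in rows, so rows that repeat a pose let the fingers close. It gives the time, the measured TCP pose, the force, the opening and the grip force at its end, in the units of the state.
- read_state(): the state, without advancing time (a new reading comes with each control period).
- get_image(name): name is "scene" or "top" or "wrist"; returns (picture, depth): 420x560x3 uint8, red, green, blue; 420x560 float32, mm along the optical axis (not along the pixel's ray), 0 where there is no reading.
- camera_params(name): a dict with "camera_matrix" (3x3 intrinsics, pixels), "extrinsics" (4x4, takes a point from camera to world coordinates). Camera axes: x right, y down, z forward; pixel columns grow to the right and rows downward; lengths in mm; the calibration is good to about 2 mm. A picture is of the moment at which its call begins: read the wrist's pose just before it. camera_params takes no time and is no camera call; for the wrist camera it gives the pose at the moment of the call.
- finish_job(): hands the job in; it is judged then, once.
The state is a dict: "clock": time; "qpos": joint angles; "qd": joint speeds; "tau": joint torques, N m; "eef_pos": TCP position; "tool_rot": TCP orientation; "force": force on the tool from outside, world axes, zero at the start; "torque": the same for the moment, N m; "width": finger opening in mm; "gripper_force": force on a finger pad.
Only numpy, scipy, OpenCV 4.12 (cv2) and the standard library are available. Lean on these libraries where they do the work, as an engineer would, in place of code of your own. Each camera call takes 0.05 s, during which the arm holds its last target. There are 200 camera calls.

## Working session

There is one attempt and no reset: what is moved stays moved. The work goes in short steps, Python scripts to look and compute and a tool call to move; the robot and the scene stay as the last step left them, time stands still between calls to the robot, and variables do not carry over. Pictures are saved under pics/ and viewed, at most 10 in all, crops included, and the job is handed in when it is done.

Besides the shell and the picture viewer there is one more tool, called as a command line: name --argument value ..., lists and objects as JSON in quotes. arm_command: Moves the arm, as the interface text tells. Its arguments: {"type":"object","properties":{"deltas":{"type":"array"}},"required":["deltas"]}

```bash
mkdir -p pics; cat > h.py <<'E'
import numpy as np, cv2
from cell import *
def snap(n,f):
    im,d=get_image(n); p=camera_params(n); cv2.imwrite(f'pics/{f}.png',im[:,:,::-1]); np.savez(f'pics/{f}.npz',im=im,d=d,K=p['camera_matrix'],E=p['extrinsics'])
def cloud(f):
    z=np.load(f'pics/{f}.npz'); K,E,d=z['K'],z['E'],z['d']
    v,u=np.mgrid[:d.shape[0],:d.shape[1]]
    P=np.stack([(u-K[0,2])/K[0,0]*d,(v-K[1,2])/K[1,1]*d,d],-1)@E[:3,:3].T+E[:3,3]
    P[d==0]=np.nan
    return z['im'],P
E
python3 - <<'E'
from h import *
snap('top','t0'); snap('scene','s0')
s=read_state(); print(s['eef_pos'],s['tool_rot'],s['clock'],s['width'])
p=camera_params('top');print(p)
E
```

```text
[ 201.75671104 -617.29775777  230.4851361 ] [-3.13987947e+00 -1.08386482e-05  3.15866990e-01] 0.1 85.41138333587985
{'camera_matrix': array([[438.90994697,   0.        , 279.08271583],
       [  0.        , 438.90994697, 212.09783773],
       [  0.        ,   0.        ,   1.        ]]), 'extrinsics': array([[-2.60565185e-02, -9.82314956e-01,  1.85414089e-01,
         2.89485775e+02],
       [-9.99300229e-01,  3.05741169e-02,  2.15470544e-02,
         3.72756078e+01],
       [-2.68348659e-02, -1.84722901e-01, -9.82424216e-01,
         1.03213505e+03],
       [ 0.00000000e+00,  0.00000000e+00,  0.00000000e+00,
         1.00000000e+00]])}
```

View pics/t0.png

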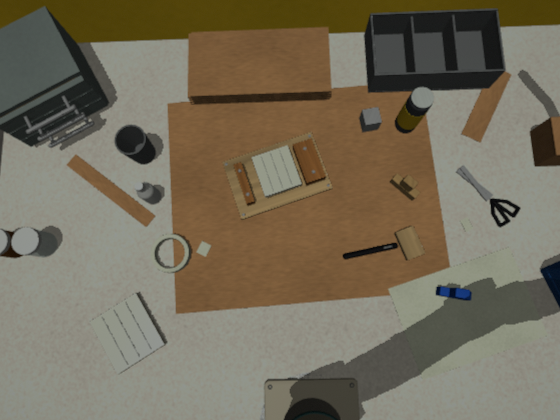

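View pics/s0.png

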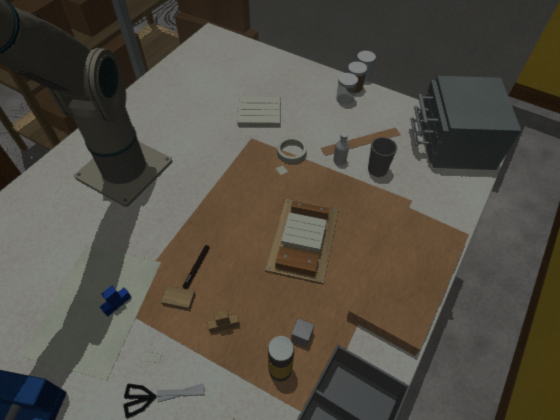

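Top view: jig at about (277,177), thin cheek at its left (244,184), thick cheek right (309,160). The wooden spacer stands at (403,185), and the blue lookalike is at (453,293). Now I'll measure with depth.

```bash
python3 - <<'E'
from h import *
im,P=cloud('t0')
def rect(name,r,lo,hi):
    u0,u1,v0,v1=r; Q=P[v0:v1,u0:u1].reshape(-1,3); Q=Q[(Q[:,2]>lo)&(Q[:,2]<hi)]
    (c,s,a)=cv2.minAreaRect(Q[:,:2].astype(np.float32)); print(name,len(Q),np.round(np.median(Q,0),1),'rect',np.round(c,1),np.round(s,1),round(a,1))
J=(215,340,125,225)
rect('table',(200,220,150,200),-9,9)
rect('jig all',J,6,60); rect('panel',(250,303,140,200),44,55)
rect('thin',(230,258,155,210),34,44); rect('thick',(294,328,135,190),34,44)
S=(385,422,165,205)
rect('sp all',S,6,90); rect('body',S,22,36); rect('tab',S,60,80)
c=np.vstack([cv2.resize(im[120:225,210:350][:,:,::-1],None,fx=4,fy=4,interpolation=2)])
d=cv2.resize(im[160:212,380:430][:,:,::-1],(240,250),interpolation=2)
o=np.zeros((420,800,3),np.uint8);o[:420,:560]=c;o[:250,560:]=d;cv2.imwrite('pics/c0.png',np.clip(o*1.5,0,255).astype(np.uint8))
E
```

```text
table 996 [582.2 226.4   2. ] rect [583.6 227.5] [126.3  48.1] 0.1
jig all 5867 [565.4  62.1  22.6] rect [578.3  62.3] [300.8 247.5] 88.3
panel 1625 [572.8  62.4  49.1] rect [573.9  60.3] [108.7 140.8] 10.2
thin 338 [548.3 139.3  40.9] rect [552.7 127.3] [100.1  45.9] 17.2
thick 826 [596.2 -14.4  40.9] rect [593.5  -1.1] [99.9 77.2] 17.6
sp all 439 [ 527.7 -234.7   32. ] rect [ 541.1 -239.3] [68.8 91. ] 88.3
body 186 [ 526.1 -232.4   30.3] rect [ 532.  -238.6] [69.2 21.7] 45.3
tab 131 [ 530.6 -237.5   70.6] rect [ 531.6 -237.9] [28.2 21.7] 43.2
```

View pics/c0.png

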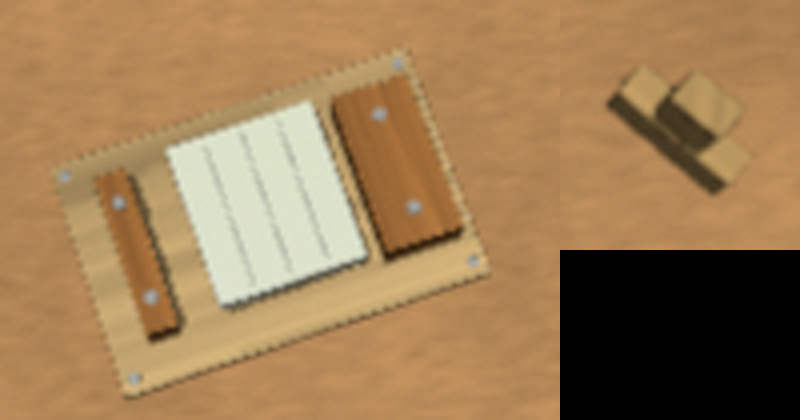

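The crop confirms it: thin cheek on the +y side with the wide gap next to it, and the spacer's long axis at about 45° in world. Cheek centres measure 161 mm apart (162 expected), jig yaw is about 17.3°, and the gap middle is about (555, 117.5). The spacer is at about (532, -238). Next move is to above the spacer.

arm_command --deltas '[{"dx":0.33,"dy":0.379,"dz":-0.03,"yaw":27,"jaw":0.7},{"dx":0.33,"dy":0.379,"dz":-0.03,"yaw":27,"jaw":0.7},{"dx":0.33,"dy":0.379,"dz":-0.03,"yaw":27,"jaw":0.7},{"dx":0.33,"dy":0.379,"dz":-0.03,"yaw":27,"jaw":0.7},{"dx":0.33,"dy":0.379,"dz":-0.03,"yaw":27,"jaw":0.7},{"dx":0.33,"dy":0.379,"dz":-0.03,"yaw":27,"jaw":0.7},{"dx":0.33,"dy":0.379,"dz":-0.03,"yaw":27,"jaw":0.7},{"dx":0.33,"dy":0.379,"dz":-0.03,"yaw":27,"jaw":0.7},{"dx":0.33,"dy":0.379,"dz":-0.03,"yaw":27,"jaw":0.7},{"dx":0.33,"dy":0.379,"dz":-0.03,"yaw":27,"jaw":0.7},{"dx":0.33,"dy":0.379,"dz":-0.03,"yaw":27,"jaw":0.7},{"dx":0.33,"dy":0.379,"dz":-0.03,"yaw":27,"jaw":0.7},{"dx":0.33,"dy":0.379,"dz":-0.03,"yaw":27,"jaw":0.7},{"dx":0.33,"dy":0.379,"dz":-0.03,"yaw":27,"jaw":0.7},{"dx":0.33,"dy":0.379,"dz":-0.03,"yaw":27,"jaw":0.7},{"dx":0.33,"dy":0.379,"dz":-0.03,"yaw":27,"jaw":0.7}]'

```text
clock: 1.7
eef_pos: [531.3, -240.0, 201.4]
tool_rot: [3.141, 0.0, 0.785]
force: [-0.3, 0.2, -0.1]
width: 59.4
gripper_force: 0.0
```

```bash
python3 - <<'E'
from h import *
s=read_state();print(s['eef_pos'],s['tool_rot'])
snap('wrist','w1')
im,P=cloud('w1')
ok=np.isfinite(P[...,2])&(np.hypot(P[...,0]-532,P[...,1]+238)<60)
for n,lo,hi in(('tab',62,78),('body',24,36)):
    m=ok&(P[...,2]>lo)&(P[...,2]<hi); Q=P[m]; print(n,len(Q),np.round(np.median(Q,0),1),[np.round(x,1) for x in cv2.minAreaRect(Q[:,:2].astype(np.float32))])
E
```

```text
[ 531.29513218 -239.96119526  201.44317975] [3.14137142e+00 2.01621745e-04 7.85051661e-01]
tab 830 [ 532.7 -236.5   69.3] [array([ 531.8, -237.5]), array([30.5, 19.8]), np.float64(47.4)]
body 635 [ 547.  -221.6   29.3] [array([ 532.1, -237.3]), array([69.4, 19.8]), np.float64(46.4)]
```

View pics/w1.png

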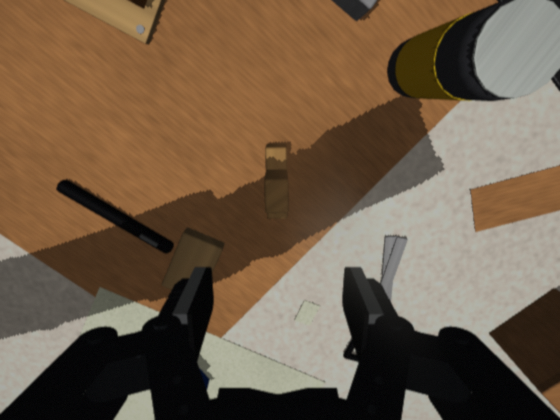

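The wrist image shows the spacer between the finger lines at (276,180), with sizes matching at a refined yaw of about 46.5°. I'll descend and grip the tab.

arm_command --deltas '[{"dx":0.0005,"dy":0.002,"dz":-0.04,"yaw":1.5,"jaw":0.7},{"dx":0.0005,"dy":0.002,"dz":-0.08,"yaw":1.5,"jaw":0.7},{"dx":0.0005,"dy":0.002,"dz":-0.12,"yaw":1.5,"jaw":0.7},{"dx":0.0005,"dy":0.002,"dz":-0.145,"yaw":1.5,"jaw":0.7},{"dx":0.0005,"dy":0.002,"dz":-0.157,"yaw":1.5,"jaw":0.7},{"dx":0.0005,"dy":0.002,"dz":-0.157,"yaw":1.5,"jaw":0.7},{"dx":0.0005,"dy":0.002,"dz":-0.157,"yaw":1.5,"jaw":0.0},{"dx":0.0005,"dy":0.002,"dz":-0.157,"yaw":1.5,"jaw":0.0},{"dx":0.0005,"dy":0.002,"dz":-0.157,"yaw":1.5,"jaw":0.0},{"dx":0.0005,"dy":0.002,"dz":-0.157,"yaw":1.5,"jaw":0.0},{"dx":0.0005,"dy":0.002,"dz":-0.157,"yaw":1.5,"jaw":0.0},{"dx":0.0005,"dy":0.002,"dz":-0.157,"yaw":1.5,"jaw":0.0},{"dx":0.0005,"dy":0.002,"dz":-0.157,"yaw":1.5,"jaw":0.0}]'

```text
clock: 3.05
eef_pos: [533.5, -237.2, 46.0]
tool_rot: [3.139, -0.001, 0.813]
force: [0.1, 0.3, 7.4]
width: 19.1
gripper_force: 59.4
```

arm_command --deltas '[{"dz":0.04,"jaw":0},{"dz":0.08,"jaw":0},{"dx":0.003,"dy":0.045,"dz":0.11,"yaw":-4,"jaw":0},{"dx":0.006,"dy":0.09,"dz":0.11,"yaw":-8,"jaw":0},{"dx":0.009,"dy":0.135,"dz":0.11,"yaw":-12,"jaw":0},{"dx":0.012,"dy":0.18,"dz":0.11,"yaw":-16,"jaw":0},{"dx":0.015,"dy":0.225,"dz":0.11,"yaw":-20,"jaw":0},{"dx":0.018,"dy":0.27,"dz":0.11,"yaw":-24,"jaw":0},{"dx":0.02,"dy":0.315,"dz":0.11,"yaw":-28,"jaw":0},{"dx":0.022,"dy":0.345,"dz":0.11,"yaw":-29.3,"jaw":0},{"dx":0.022,"dy":0.355,"dz":0.11,"yaw":-29.3,"jaw":0},{"dx":0.022,"dy":0.355,"dz":0.11,"yaw":-29.3,"jaw":0},{"dx":0.022,"dy":0.355,"dz":0.11,"yaw":-29.3,"jaw":0},{"dx":0.022,"dy":0.355,"dz":0.11,"yaw":-29.3,"jaw":0}]'

```text
invalid input at $.deltas[0]: expected keys dx, dy, dz, yaw, jaw
```

```bash
python3 - <<'E'
from h import *
for i in range(3):
    s=read_state();print(s['eef_pos'],s['tool_rot'],s['force'],s['width']); snap('wrist','w2')
snap('top','t2')
im,P=cloud('w2')
import math
a=math.radians(17.3); ex=np.array([math.cos(a),math.sin(a)]); ey=np.array([-ex[1],ex[0]])
L=(P[...,:2]-[572.3,62.4]); X=L@ex; Y=L@ey; Z=P[...,2]
for x0 in range(-50,60,10):
    b=(X>x0)&(X<x0+10)
    pan=b&(Z>45)&(Z<52)&(abs(Y)<55); ch=b&(Z>36)&(Z<43)&(Y>62)&(Y<100); tk=b&(Z>36)&(Z<43)&(Y<-50)
    f=lambda m,Yv:np.round(np.percentile(Yv[m],[1,99]),1) if m.sum()>20 else None
    print(x0,'panel',f(pan,Y),'thin',f(ch,Y),'thick',f(tk,Y))
E
```

```text
[ 533.47161641 -237.24760831   45.95726321] [ 3.13901303e+00 -1.05027069e-03  8.13152274e-01] [0.07841753 0.31914263 7.37492746] 19.061413290207373
[ 533.49275877 -237.26487769   45.97263277] [ 3.13892677e+00 -1.06432685e-03  8.13183147e-01] [-0.11723714  0.29952252  5.54510358] 18.681066070366885
[ 533.52732373 -237.30252323   46.01656084] [ 3.13882393e+00 -1.06895489e-03  8.13149155e-01] [-0.34677095  0.8489959   7.06634393] 18.802216533289084
-50 panel None thin None thick None
-40 panel None thin None thick None
-30 panel None thin None thick None
-20 panel None thin None thick None
-10 panel None thin None thick [-342.7 -324.4]
0 panel None thin None thick [-326.  -315.7]
10 panel None thin None thick [-316.5 -312.6]
20 panel None thin None thick [-313.9 -312.3]
30 panel None thin None thick None
40 panel None thin None thick None
50 panel None thin None thick None
```

View pics/w2.png

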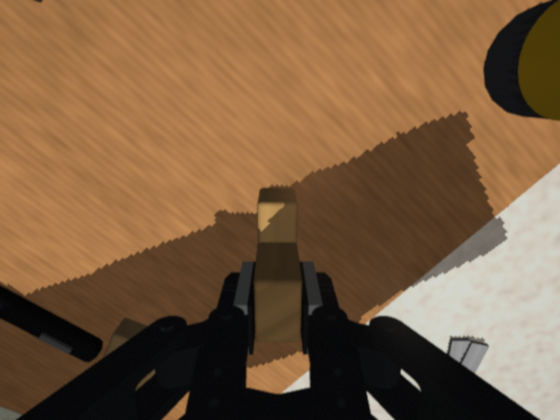

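The move was refused because some rows lacked keys. The picture shows the tab gripped squarely at (278,300). I'll resend the move with all keys.

arm_command --deltas '[{"dx":0,"dy":0,"dz":0.04,"yaw":0,"jaw":0},{"dx":0,"dy":0,"dz":0.08,"yaw":0,"jaw":0},{"dx":0.003,"dy":0.045,"dz":0.1,"yaw":-4,"jaw":0},{"dx":0.006,"dy":0.09,"dz":0.1,"yaw":-8,"jaw":0},{"dx":0.009,"dy":0.135,"dz":0.1,"yaw":-12,"jaw":0},{"dx":0.012,"dy":0.18,"dz":0.1,"yaw":-16,"jaw":0},{"dx":0.015,"dy":0.225,"dz":0.1,"yaw":-20,"jaw":0},{"dx":0.018,"dy":0.27,"dz":0.1,"yaw":-24,"jaw":0},{"dx":0.02,"dy":0.315,"dz":0.1,"yaw":-28,"jaw":0},{"dx":0.022,"dy":0.345,"dz":0.1,"yaw":-29.3,"jaw":0},{"dx":0.022,"dy":0.355,"dz":0.1,"yaw":-29.3,"jaw":0},{"dx":0.022,"dy":0.355,"dz":0.1,"yaw":-29.3,"jaw":0},{"dx":0.022,"dy":0.355,"dz":0.1,"yaw":-29.3,"jaw":0},{"dx":0.022,"dy":0.355,"dz":0.1,"yaw":-29.3,"jaw":0}]'

```text
clock: 4.65
eef_pos: [554.5, 115.3, 144.4]
tool_rot: [3.14, 0.0, 0.298]
force: [0.1, -0.0, -0.7]
width: 19.3
gripper_force: 58.9
```

```bash
cat > m.py <<'E'
from h import *
import math,sys
for i in range(2):
    s=read_state();print(s['eef_pos'],s['tool_rot'],s['force'],s['width']); snap('wrist',sys.argv[1])
im,P=cloud(sys.argv[1])
a=math.radians(17.3); ex=np.array([math.cos(a),math.sin(a)]); ey=np.array([-ex[1],ex[0]])
print('tcp in jig',(s['eef_pos'][:2]-[572.3,62.4])@np.array([ex,ey]).T, np.degrees(s['tool_rot'][2])-17.3)
L=(P[...,:2]-[572.3,62.4]); X=L@ex; Y=L@ey; Z=P[...,2]
for x0 in range(-50,60,10):
    b=(X>x0)&(X<x0+10)
    pan=b&(Z>45)&(Z<52)&(abs(Y)<55); ch=b&(Z>36)&(Z<43)&(Y>62)&(Y<100); tk=b&(Z>36)&(Z<43)&(Y<-50)&(Y>-115)
    sp=b&(Z>70)&(Y>30)&(Y<90)
    f=lambda m,Yv:np.round(np.percentile(Yv[m],[1,99]),1) if m.sum()>20 else None
    print(x0,'panel',f(pan,Y),'thin',f(ch,Y),'thick',f(tk,Y),'spacer',f(sp,Y), f(sp,Z))
E
python3 m.py w3
```

```text
[554.51274852 115.34637432 144.44389493] [3.14029420e+00 4.21693690e-04 2.98432082e-01] [ 0.05562325 -0.03629897 -0.68687229] 19.256357136736643
[554.5679075  115.58361057 144.44333356] [3.14056127e+00 2.51798075e-04 2.98455528e-01] [-0.53376066 -0.88022238 -0.42846017] 18.549121609953392
tcp in jig [-1.11443732 56.05070532] -0.1997578798997175
-50 panel [-43.   35.9] thin [74.5 91.4] thick [-104.1  -56.4] spacer None None
-40 panel [-43.4  39.9] thin [73.5 91.2] thick [-103.5  -56.3] spacer None None
-30 panel [-43.   40.9] thin [72.5 91.5] thick [-103.2  -56.2] spacer None None
-20 panel [-43.1  41.1] thin [72.3 91.1] thick [-103.3  -56. ] spacer [45.7 89.7] [166.7 203.2]
-10 panel [-42.8  41.1] thin [72.9 91.5] thick [-103.4  -56. ] spacer [44.9 89.9] [166.9 203. ]
0 panel [-43.   41.3] thin [71.9 91.6] thick [-103.2  -56. ] spacer [30.5 89.5] [151.7 226.1]
10 panel [-42.7  43.8] thin [71.9 91.6] thick [-102.9  -55.9] spacer [34.8 88.7] [127.5 231.8]
20 panel [-42.5  45.3] thin [72.2 91.6] thick [-103.2  -55.8] spacer [46.7 66.5] [125.5 129.5]
30 panel [-42.6  45.4] thin [72.1 91.8] thick [-103.1  -55.8] spacer [47.2 66.2] [100.1 128.7]
40 panel [-42.5  45.5] thin [72.5 91.9] thick [-103.1  -55.7] spacer None None
50 panel [-42.5  44.8] thin [72.5 91.3] thick [-102.3  -56. ] spacer None None
```

View pics/w3.png

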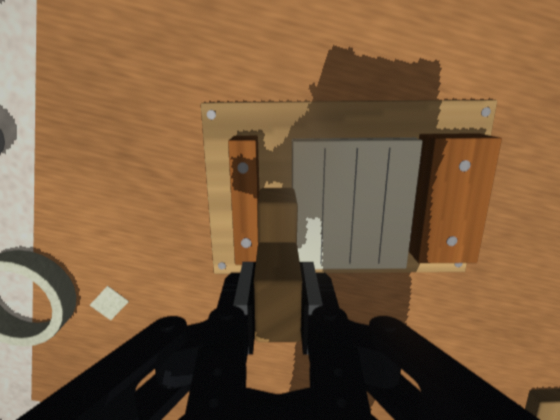

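Wrist view: the held spacer (276,260) sits beside the gap line, with thin cheek at (244,200) and panel at (355,205). In the jig frame the spacer centre is at 56.6 and the gap middle at 58.7. The arm still lags its command in y by about 2 mm, so I'll settle, lower above the gap and measure again.

arm_command --deltas '[{"dx":0.0005,"dy":0.0005,"dz":-0.01,"yaw":0.4,"jaw":0},{"dx":0.0005,"dy":0.0005,"dz":-0.02,"yaw":0.4,"jaw":0},{"dx":0.0005,"dy":0.0005,"dz":-0.025,"yaw":0.4,"jaw":0},{"dx":0.0005,"dy":0.0005,"dz":-0.03,"yaw":0.4,"jaw":0},{"dx":0.0005,"dy":0.0005,"dz":-0.03,"yaw":0.4,"jaw":0},{"dx":0.0005,"dy":0.0005,"dz":-0.03,"yaw":0.4,"jaw":0},{"dx":0.0005,"dy":0.0005,"dz":-0.03,"yaw":0.4,"jaw":0},{"dx":0.0005,"dy":0.0005,"dz":-0.03,"yaw":0.4,"jaw":0}]'

```text
clock: 5.55
eef_pos: [555.1, 118.7, 114.6]
tool_rot: [3.142, -0.001, 0.309]
force: [0.6, -0.0, -1.1]
width: 18.8
gripper_force: 58.9
```

```bash
python3 m.py w4
```

```text
[555.11991076 118.73598442 114.62759536] [ 3.14154910e+00 -6.75368798e-04  3.08807660e-01] [ 0.56482435 -0.0320162  -1.08021185] 18.758520625238667
[555.09536398 118.71959529 114.61460077] [ 3.14154519e+00 -6.33734698e-04  3.08884686e-01] [-0.05724126  0.23216315 -0.28131296] 18.886211800159565
tcp in jig [ 0.32172052 58.88796829] 0.39778884583256513
-50 panel [-43.9  19.3] thin None thick [-103.8  -56.8] spacer None None
-40 panel [-43.6  30.3] thin [84.5 91.1] thick [-103.9  -56.5] spacer None None
-30 panel [-43.6  42.7] thin [73.9 90.9] thick [-103.8  -56.6] spacer None None
-20 panel [-43.4  44.4] thin [73.  91.1] thick [-103.5  -56.5] spacer [49.  89.9] [136.8 169.6]
-10 panel [-43.4  44.7] thin [72.9 90.8] thick [-103.6  -56.4] spacer [30.4 89.8] [137.1 170.4]
0 panel [-43.2  44.8] thin [73.3 91.2] thick [-103.5  -56.3] spacer [30.3 89.7] [122.5 189.3]
10 panel [-43.2  44.6] thin [72.7 91.2] thick [-103.5  -56.3] spacer [37.3 81.4] [ 97.8 202. ]
20 panel [-43.1  44.8] thin [71.9 91.1] thick [-103.5  -56.3] spacer [49.4 69.2] [96.2 99.6]
30 panel [-43.   45.1] thin [71.8 91.4] thick [-103.2  -56. ] spacer [49.9 69.1] [70.7 99.3]
40 panel [-42.9  44.9] thin [71.8 91.5] thick [-103.3  -56. ] spacer None None
50 panel [-42.8  44.1] thin [72.4 90.8] thick [-103.   -56.3] spacer None None
```

View pics/w4.png

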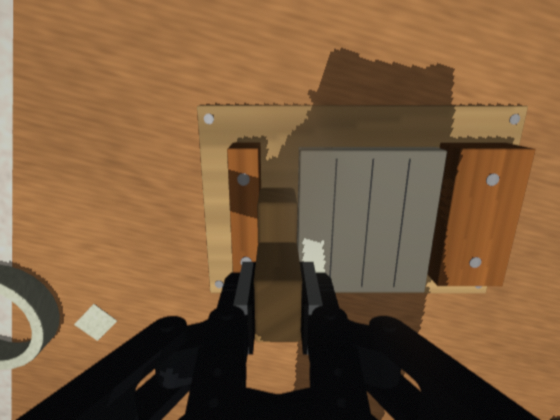

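Spacer centre is at 59.4 and the gap middle at 58.4, with yaw matched. I'll shift 1 mm and lower to the floor (TCP about 56).

arm_command --deltas '[{"dx":0.0003,"dy":-0.001,"dz":0,"yaw":0.1,"jaw":0},{"dx":0.0003,"dy":-0.001,"dz":-0.01,"yaw":0.1,"jaw":0},{"dx":0.0003,"dy":-0.001,"dz":-0.02,"yaw":0.1,"jaw":0},{"dx":0.0003,"dy":-0.001,"dz":-0.03,"yaw":0.1,"jaw":0},{"dx":0.0003,"dy":-0.001,"dz":-0.04,"yaw":0.1,"jaw":0},{"dx":0.0003,"dy":-0.001,"dz":-0.048,"yaw":0.1,"jaw":0},{"dx":0.0003,"dy":-0.001,"dz":-0.054,"yaw":0.1,"jaw":0},{"dx":0.0003,"dy":-0.001,"dz":-0.0575,"yaw":0.1,"jaw":0},{"dx":0.0003,"dy":-0.001,"dz":-0.0585,"yaw":0.1,"jaw":0},{"dx":0.0003,"dy":-0.001,"dz":-0.0585,"yaw":0.1,"jaw":0},{"dx":0.0003,"dy":-0.001,"dz":-0.0585,"yaw":0.1,"jaw":0}]'

```text
clock: 6.75
eef_pos: [555.3, 117.7, 56.0]
tool_rot: [3.142, -0.0, 0.311]
force: [-0.1, -0.5, 2.0]
width: 18.6
gripper_force: 59.0
```

It contacts the floor at the expected height with about 2–3 N. Now I release and rise.

arm_command --deltas '[{"dx":0,"dy":0,"dz":0,"yaw":0,"jaw":0.45},{"dx":0,"dy":0,"dz":0,"yaw":0,"jaw":0.45},{"dx":0,"dy":0,"dz":0,"yaw":0,"jaw":0.45},{"dx":0,"dy":0,"dz":0,"yaw":0,"jaw":0.45},{"dx":0,"dy":0,"dz":0.01,"yaw":0,"jaw":0.45},{"dx":0,"dy":0,"dz":0.03,"yaw":0,"jaw":0.45},{"dx":0,"dy":0,"dz":0.06,"yaw":0,"jaw":0.45},{"dx":0,"dy":0,"dz":0.09,"yaw":0,"jaw":0.45},{"dx":0,"dy":0,"dz":0.09,"yaw":0,"jaw":0.45},{"dx":0,"dy":0,"dz":0.09,"yaw":0,"jaw":0.45}]'

```text
clock: 7.75
eef_pos: [555.6, 117.8, 147.0]
tool_rot: [3.142, -0.002, 0.311]
force: [0.3, -0.1, 0.3]
width: 38.5
gripper_force: 0.0
```

```bash
python3 - <<'E'
from h import *
import math
s=read_state();print(s['eef_pos'],s['width'])
snap('wrist','w5'); im,P=cloud('w5')
a=math.radians(17.8); ex=np.array([math.cos(a),math.sin(a)]); ey=np.array([-ex[1],ex[0]])
L=(P[...,:2]-[572.3,62.4]); X=L@ex; Y=L@ey; Z=P[...,2]
for n,m in(('tab',(Z>70)&(Z<90)),('ledge',(Z>33)&(Z<45)&(Y>47)&(Y<70.5)),('panel',(Z>45)&(Z<52)&(abs(Y)<46))):
    m=m&(abs(X)<60)&(abs(Y)<100)
    print(n,m.sum(),np.percentile(X[m],[1,50,99]).round(1),np.percentile(Y[m],[1,50,99]).round(1),np.median(Z[m]).round(1))
E
```

```text
[555.64640039 117.75836048 146.97259226] 38.48176054305255
tab 1329 [-15.7   0.4  13.1] [48.9 58.3 68.3] 78.4
ledge 847 [-36.5  21.9  32.9] [48.6 58.4 68.3] 38.4
panel 14910 [-47.9   5.4  49.4] [-43.1   0.4  44.7] 46.5
```

View pics/w5.png

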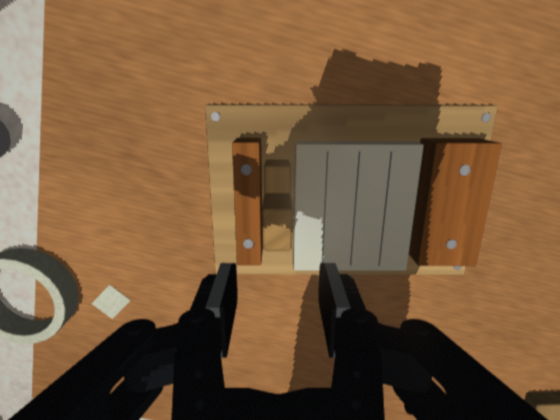

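The spacer stands in the gap, centred and down (tab top at panel height +32, as expected). Now I close the fingers and move over the panel centre.

arm_command --deltas '[{"dx":0.008,"dy":-0.027,"dz":0,"yaw":0,"jaw":0},{"dx":0.017,"dy":-0.0545,"dz":0,"yaw":0,"jaw":0},{"dx":0.017,"dy":-0.0545,"dz":0,"yaw":0,"jaw":0},{"dx":0.017,"dy":-0.0545,"dz":0,"yaw":0,"jaw":0},{"dx":0.017,"dy":-0.0545,"dz":-0.03,"yaw":0,"jaw":0},{"dx":0.017,"dy":-0.0545,"dz":-0.06,"yaw":0,"jaw":0},{"dx":0.017,"dy":-0.0545,"dz":-0.08,"yaw":0,"jaw":0},{"dx":0.017,"dy":-0.0545,"dz":-0.09,"yaw":0,"jaw":0},{"dx":0.017,"dy":-0.0545,"dz":-0.09,"yaw":0,"jaw":0},{"dx":0.017,"dy":-0.0545,"dz":-0.09,"yaw":0,"jaw":0},{"dx":0.017,"dy":-0.0545,"dz":-0.09,"yaw":0,"jaw":0}]'

```text
clock: 8.9
eef_pos: [573.0, 63.5, 56.9]
tool_rot: [3.141, -0.002, 0.311]
force: [-0.1, 0.0, 0.9]
width: -0.1
gripper_force: 0.0
```

Press down: 56.9 to about 39 in small steps.

arm_command --deltas '[{"dx":0,"dy":0,"dz":-0.004,"yaw":0,"jaw":0},{"dx":0,"dy":0,"dz":-0.007,"yaw":0,"jaw":0},{"dx":0,"dy":0,"dz":-0.009,"yaw":0,"jaw":0},{"dx":0,"dy":0,"dz":-0.011,"yaw":0,"jaw":0},{"dx":0,"dy":0,"dz":-0.013,"yaw":0,"jaw":0},{"dx":0,"dy":0,"dz":-0.015,"yaw":0,"jaw":0},{"dx":0,"dy":0,"dz":-0.017,"yaw":0,"jaw":0},{"dx":0,"dy":0,"dz":-0.018,"yaw":0,"jaw":0},{"dx":0,"dy":0,"dz":-0.018,"yaw":0,"jaw":0},{"dx":0,"dy":0,"dz":-0.018,"yaw":0,"jaw":0}]'

```text
clock: 9.9
eef_pos: [572.4, 63.2, 40.0]
tool_rot: [-3.141, -0.001, 0.31]
force: [-5.2, 0.1, 22.3]
width: -0.0
gripper_force: 10.6
```

At z = 40.0 the force is 22 N, well above the roughly 7 N net spring force, so the panel is on its stop. I'll hold and verify.

arm_command --deltas '[{"dx":0,"dy":0,"dz":0,"yaw":0,"jaw":0},{"dx":0,"dy":0,"dz":0,"yaw":0,"jaw":0},{"dx":0,"dy":0,"dz":0,"yaw":0,"jaw":0},{"dx":0,"dy":0,"dz":0,"yaw":0,"jaw":0},{"dx":0,"dy":0,"dz":0,"yaw":0,"jaw":0}]'

```text
clock: 10.4
eef_pos: [572.4, 63.2, 40.0]
tool_rot: [-3.141, -0.001, 0.31]
force: [-4.6, -1.3, 20.6]
width: -0.1
gripper_force: 10.5
```

```bash
python3 - <<'E'
from h import *
import math
snap('scene','s6'); im,P=cloud('s6'); s=read_state();print(s['eef_pos'],s['force'],s['clock'])
a=math.radians(17.8); ex=np.array([math.cos(a),math.sin(a)]); ey=np.array([-ex[1],ex[0]])
L=(P[...,:2]-[572.3,62.4]); X=L@ex; Y=L@ey; Z=P[...,2]
for n,m in(('tab',(Z>70)&(Z<88)&(Y>40)&(Y<75)&(abs(X)<25)),('panel+',(X>20)&(abs(Y)<35)&(X<45)),('panel-',(X<-20)&(abs(Y)<35)&(X>-45)),('thick',(abs(X)<40)&(Y<-62)&(Y>-98)),('thin',(abs(X)<40)&(Y>75)&(Y<88))):
    m=m&(Z<90); print(n,m.sum(),np.median(X[m]).round(1),np.median(Y[m]).round(1),np.percentile(Z[m],[10,50,90]).round(1))
cv2.imwrite('pics/c6.png',cv2.resize(im[150:350,150:400][:,:,::-1],None,fx=3,fy=3,interpolation=2))
E
```

```text
[572.45834711  63.16427012  39.97817217] [-4.43946664 -0.28219085 21.13039298] 10.45
  return _methods._mean(a, axis=axis, dtype=dtype,
  ret = ret.dtype.type(ret / rcount)
Traceback (most recent call last):
IndexError: index -1 is out of bounds for axis 0 with size 0
```

The arm hides the tab from the scene camera, so I'll use the wrist camera.

```bash
python3 - <<'E'
from h import *
import math
snap('wrist','w6')
a=math.radians(17.8); ex=np.array([math.cos(a),math.sin(a)]); ey=np.array([-ex[1],ex[0]])
for f in ('s6','w6'):
  im,P=cloud(f)
  L=(P[...,:2]-[572.3,62.4]); X=L@ex; Y=L@ey; Z=P[...,2]
  for n,m in(('tab',(Z>70)&(Y>40)&(Y<75)&(abs(X)<25)),('ledge',(X>18)&(X<35)&(Y>50)&(Y<67)),('panel+',(X>20)&(abs(Y)<35)&(X<45)),('panel-',(X<-20)&(abs(Y)<35)&(X>-45)),('thick',(abs(X)<40)&(Y<-62)&(Y>-98)),('thin',(abs(X)<40)&(Y>75)&(Y<88))):
    m=m&(Z<90)
    if m.sum()>5: print(f,n,m.sum(),np.median(X[m]).round(1),np.median(Y[m]).round(1),np.percentile(Z[m],[10,50,90]).round(1))
E
```

```text
s6 ledge 33 27.4 58.0 [34.7 38.  42. ]
s6 panel+ 227 32.7 -1.7 [36.8 39.2 41.4]
s6 panel- 216 -32.6 -1.9 [36.9 39.  41.7]
s6 thick 408 0.1 -80.7 [37.  39.2 41.3]
s6 thin 17 34.2 80.3 [36.3 38.9 41.2]
w6 tab 3934 5.6 57.4 [73.2 79.3 80.2]
w6 ledge 1900 30.4 58.6 [18.2 39.2 40.2]
w6 panel+ 8371 33.0 0.0 [38.8 39.6 40.3]
w6 panel- 322 -21.8 0.2 [38.8 39.6 40.2]
w6 thick 11316 5.1 -80.1 [38.8 39.6 40.3]
w6 thin 2400 20.6 82.0 [39.  39.7 40.5]
```

View pics/w6.png

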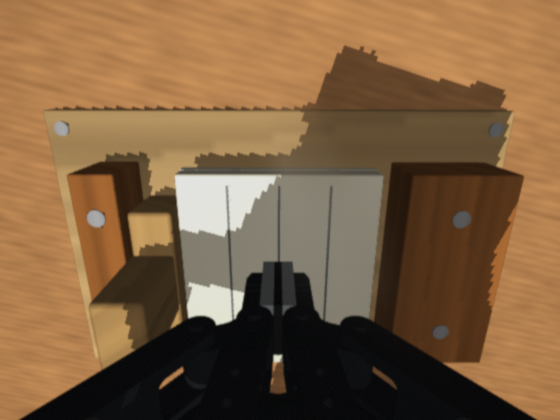

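The wrist view shows the panel (279,260) level with both cheeks, all at 39.6 mm. The spacer stands in the wide gap at (140,290) with its tab top at about 79.5, so I'm handing in.

```bash
python3 -c "from cell import *; print(finish_job())"
```

```text
the job is handed in; nothing more can be done
None
```

The job is handed in: the spacer stands released on the jig's base in the wide gap, and the fingertips are holding the panel flush with the cheeks at 40.0 mm with about 21 N, after about 10.5 s of the 48 s allowed; I did not re-measure the bystanders at the end.

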